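Set the pricking iron on the stitch mark

TASK

The round steel anvil puck covers the stitch mark on the leather: put it back flat in its own round recess in the wooden tray and let go. Then draw the pricking iron out of its stand and hold it upright on the leather, its row of teeth along the scribed line and centred between the two cross ticks, pressing gently so that the sprung pad sinks part of the way without bottoming. Finish still holding the iron there, ready for a mallet blow, and leave the wax, mallet, spool and bone folder where they are.

Things in the scene. Friction and masses are not known exactly. Their poses are not given: they have to be found in the camera images.
- pad_base: Sprung pad, fixed. Origin: centre of the underside of its wooden base (120 x 120 x 14 mm), z up. Above it on springs a steel plate (116 x 116 x 10 mm) with a fixed piece of tan leather (72 mm along x, 108 mm along y, 4 mm thick), upper face 42 mm above the bench when unpressed. Turns about z between starts.
- platen (a joint): How far the pad's plate and leather have sunk, in m: 0 up, 0.012 bottomed. Springs: it starts to sink at about 3 N of downward push (about 0.3 N with the 0.28 kg anvil lying on it), then takes about 1 N more per mm: about 8 N at 5 mm.
- stitch_mark (a point): Middle of the marked span, on the upper face of the leather (moves down with it). The scribed dark stitch line, 100 mm long, runs along this point's y through it; two short cross ticks (12 mm long, along x) stand on the line 13 mm to either side. z up. Covered by the anvil at the start.
- anvil: Dark steel rivet anvil puck, 50 mm diameter, 14 mm thick, 0.28 kg (may vary by 20 %), lying flat. Origin: centre of its underside, z up. At the start it lies on the leather over the stitch mark.
- tray: Wooden tray block, fixed, 150 (x) x 84 (y) x 14 mm. Origin: centre of underside. Two recesses 4 mm deep: a round one, 56 mm diameter, centred at x = +35 mm (for the anvil, which stands 10 mm proud in it), and an oblong one at x = -38 mm that holds the wax cake. Tray and iron stand: one is left of the pad, the other right, either way.
- round_recess (a point): Centre of the floor of the round recess, 10 mm above the bench, z up; the rim is 4 mm higher.
- iron_stand: Wooden block on the bench, fixed, 70 x 70 x 45 mm high. Origin: centre of its underside. A slot in the top, 7 mm along its x by 22 mm along its y and 36 mm deep, holds the iron upright.
- iron: Steel pricking iron, 110 mm long, 0.08 kg, teeth down in the slot, tooth ends 9 mm above the bench. Its y: from teeth to struck end (up when upright), x: along the tooth row (along the stand's y), z: through the thickness. Shank 10.5 (x) x 8.5 mm (z), from 38 to 110 mm above the tooth ends; head below 20 (x) x 5 mm. Origin: back face of the shank (z = 0 to 8.5), 55 mm above the tooth ends.
- iron_tip (a point): Middle of the row of tooth ends, the iron's lower end, mid-thickness (z = 4.5 mm of the iron); axes as the iron's. The row is 17 mm long.
- wax: Beeswax cake 35 x 52 x 19 mm, lying in the oblong recess of the tray, 15 mm proud. Leave it. Origin: centre of underside.
- mallet: Wooden maul, 218 mm long, head 68 mm, lying behind the work on the right. Leave it. Origin: centre of underside, handle along its +y.
- spool: Spool of cream thread, 60 mm diameter, 50 mm high, standing to the right of the work. Leave it. Origin: centre of underside.
- folder: Bone folder, flat, 31 x 121 x 9 mm, lying to the left of the work, long side along its y. Leave it. Origin: centre of underside.
Mind the look-alikes: they are no part of the job. There is more than one size of the anvil; the job needs the smaller.

How it is judged:
By the outcome, as a careful person would: the job done as asked, in the order asked, and still so for the second after the job is handed in, while the arm keeps its last pose, push and grip.
It also fails if it takes over 54 s, if anything falls off the work surface, if the arm or the gripper's body presses on something with over 40 N, if the wrist force passes 120 N, or if a joint passes its speed limit or range.

ROBOT

A 6-joint arm with a two-finger parallel gripper is mounted at the origin on a cart in front of the work surface, level with it; the furniture and walls round the work are solid. World frame = base frame: x ahead of the robot, y to its left, z up, the work surface at z = 0. Lengths are in m, angles in rad, forces in N, time in s.
With the tool pointing down it reaches from about 0.275 to 0.875 m from the base axis. Payload 12.5 kg.
Tool frame: the origin (TCP) lies midway between the tips of the shut fingers; the grasp point (between the pads) lies 19 mm behind it; z points along the fingers, y is the direction in which the jaws open and shut (so a half turn about z gives the same grasp; the last joint's range is limited). The gripper opens to 85 mm and grips with 20 to 120 N. Pads are 22 mm wide; open, the fingers measure 114 mm over their backs; the gripper's body (76 mm by 85 mm) begins 54 mm behind the grasp point. The pads swing forward as they close: fully open they stand 13 mm farther back than shut.
Start: joints at [-1.214, 0.351, 1.652, -0, 1.139, -0.085], TCP at [0.235, -0.497, 0.231] pointing down, gripper open.
Joint ranges: [-2.75, 2.75], [-0.79, 2.1], [0.01, 2.65], [-1.57, 4.71], [0.07, 3.14], [-2.87, 2.87]. Speed limits (rad/s): [2.22, 2.22, 2.79, 3.14, 3.14, 3.14].

INTERFACE

Orientations are given as [roll, pitch, yaw] about the fixed x, y, z axes, in that order (R = Rz(yaw) Ry(pitch) Rx(roll)).
In Python, from rig import bot, cams, workorder, spot_in, silhouettes, place_of gives the robot as it stands. The module is installed in compiled form; this text tells all that it offers.
- The arm moves only by the tool move_arm, never from a script. Its argument "steps" is a list that holds one entry, the list of rows, each a list of 7 numbers: the shift along the tool's x, y, z in cm, then the turn, a rotation vector about the tool's x, y, z in degrees, then the closure, from 0 (fully open) to 1 (shut). In form: [[[x, y, z, wx, wy, wz, hand], ...]]. A call has 1 to 8 rows; each row shifts and turns the pose as measured when the row begins, along the tool's axes as they then stand; what a row does not reach is not made up. A row lasts 1/8 s, in which the tool goes at most 62.5 mm and 10.7 degrees, less where a joint would pass 70% of its speed; a pose out of reach is approached as far as the arm can. A call is refused whole if a number of a shift passes 6.25 or a number of a turn 10.7, either way. A call with a gripper value outside its range is refused whole. The fingers move at their own pace and stop on an object; "newtons" is the grip in N (left out, the last holds). Time passes only in rows, so rows that do not move let the fingers close. It gives the time, the measured TCP pose, the force and the opening at its end, in the units of the state.
- bot.read_state(): the state, without advancing time (a new reading comes with each control period).
- cams.snapshot(name): name is "side" or "top" or "wrist"; returns the picture (400x640x3 uint8, blue, green, red); there is no depth.
- cams.camera_params(name): a dict with "fx", "fy", "cx", "cy" (pixels), "rvec" (rotation vector, rad) and "tvec" (3), from world to camera coordinates, as OpenCV has them; the wrist camera has in their place "tool_from_camera" (4x4, takes a point from camera to tool coordinates, whose origin is the TCP and whose axes are the flange's). Camera axes: x right, y down, z forward; pixel columns grow to the right and rows downward; lengths in m; the calibration is good to about 2 mm. A picture is of the moment at which its call begins: read the wrist's pose just before it. camera_params takes no time and is no camera call.
- workorder.sign_off(): hands the job in, once; it reports no verdict.
Trained networks look in the newest picture that a camera, given by its name, has taken for a name from the list of things; names that differ only in an ending like _2 or _b are one class to them, and where a whole thing is asked for, a point or a joint stands for the part that bears it (a point fixed in the world has none). Each returns a list of dicts, best first, with "confidence" (0 to 1); they miss things now and then, are a little off and sometimes report something else, mostly with a low value. They report only what shows in the picture. A call takes as long as a camera call. They do not tell look-alikes from the thing itself.
- spot_in(camera, target): "xy" ([column, row] in pixels, amid what is visible of it).
- silhouettes(camera, target): "pixels" (400x640 bool, what is visible of it) and "xy" ([column, row] in pixels, amid what is visible of it).
- place_of(camera, target): "xy" ([column, row] in pixels: a listed point, or the origin of a listed thing).
The state is a dict: "time_s": time; "joint_positions": joint angles; "qd": joint speeds; "effort": joint torques, N m; "position": TCP position; "tcp_rot": TCP orientation; "ft_force": force on the tool from outside, world axes, zero at the start; "moment": the same for the moment, N m; "width": opening from 0.0 (shut) to 1.0 (fully open).
Only numpy, scipy, OpenCV 4.12 (cv2) and the standard library are available. Lean on these libraries where they do the work, as an engineer would, in place of code of your own. Each camera call takes 0.05 s, during which the arm holds its last target.

## Working session

There is one attempt and no reset: what is moved stays moved. The work goes in short steps, Python scripts to look and compute and a tool call to move; the robot and the scene stay as the last step left them, time stands still between calls to the robot, and variables do not carry over. Pictures are saved under pics/ and viewed, and the job is handed in when it is done.

Besides the shell and the picture viewer there is one more tool, called after "Request:" as name(argument=value, ...), one argument or row to a line, values as JSON. move_arm: Moves the arm, as the interface text tells. Its arguments: {"type":"object","properties":{"steps":{"type":"array","items":{"type":"array","items":{"type":"array","items":{"type":"number"}}}},"newtons":{"type":"number"}},"required":["steps"]}

```bash
mkdir -p pics; python3 - <<'E'
from rig import bot,cams
import cv2
print(bot.read_state())
for n in ("side","top","wrist"):
    im=cams.snapshot(n); cv2.imwrite(f"pics/{n}0.png",im); print(n,cams.camera_params(n))
E
```

```text
{'time_s': 0.0, 'joint_positions': array([-1.21358387e+00,  3.51240847e-01,  1.65241773e+00,  1.91359928e-05,
        1.13913457e+00, -8.46091249e-02]), 'qd': array([ 2.19435798e-06, -1.89313877e-03,  4.66406705e-04,  5.24405377e-07,
        2.90509354e-04,  6.61111568e-04]), 'effort': array([-6.99738248e-04, -5.06101656e+01, -2.91410244e+01, -1.09816363e-04,
        4.48181803e-03, -6.26523217e-06]), 'position': array([ 0.23507744, -0.49685871,  0.23075832]), 'tcp_rot': array([-3.14039792e+00, -1.18760756e-04,  4.41813491e-01]), 'ft_force': array([-0.06211885, -0.12015562,  0.05484586]), 'moment': array([ 0.03627659,  0.01089612, -0.00731954]), 'width': 1.003128592841475}
side {'fx': 401.1253046249667, 'fy': 401.1253046249667, 'cx': 316.9344095985054, 'cy': 202.96473332866645, 'rvec': array([ 0.3933507 , -2.39788043,  1.63728857]), 'tvec': array([0.55946609, 0.14168261, 1.00999322])}
top {'fx': 410.6449254973708, 'fy': 410.6449254973708, 'cx': 322.88609034144577, 'cy': 197.9896858357432, 'rvec': array([ 2.17151816, -2.12375014,  0.20979446]), 'tvec': array([-0.02747896,  0.6048368 ,  1.10114802])}
wrist {'fx': 329.9752541962949, 'fy': 329.9752541962949, 'cx': 315.74849623713783, 'cy': 194.59260873698628, 'tool_from_camera': array([[ 4.63955633e-04, -9.49272136e-01, -3.14455395e-01,
         8.11430201e-02],
       [ 9.99999662e-01,  2.26880801e-04,  7.90521828e-04,
        -1.99410963e-04],
       [-6.79076452e-04, -3.14455656e-01,  9.49271921e-01,
        -1.42405326e-01],
       [ 0.00000000e+00,  0.00000000e+00,  0.00000000e+00,
         1.00000000e+00]])}
```

View pics/side0.png

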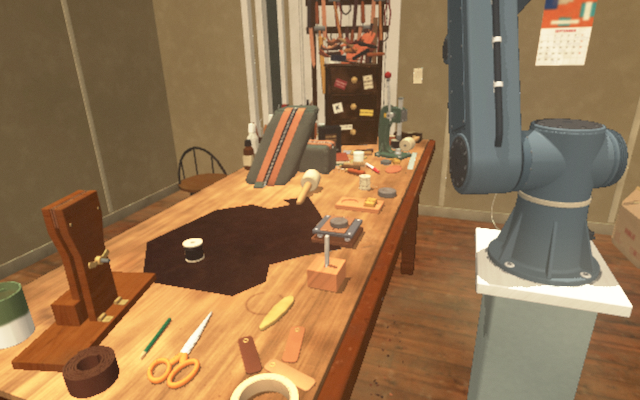

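View pics/top0.png

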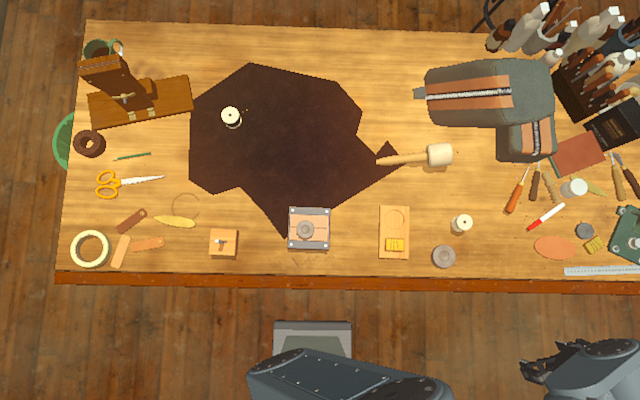

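View pics/wrist0.png

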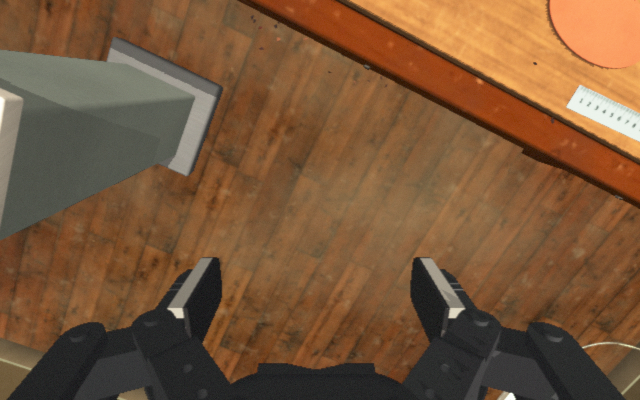

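Candidates for the anvil: puck on the pad at top (305,229), and larger grey puck lying on the bench at top (443,256). The job's one is the one on the leather, (305,229). The stand with the iron is at (222,242) and the tray at (394,232), its round recess at its far end. I'll measure these and crop.

```bash
cat > h.py <<'E'
import numpy as np, cv2
from scipy.spatial.transform import Rotation as R
from rig import bot,cams,spot_in,silhouettes,place_of
def ext(n,st=None):
    p=cams.camera_params(n)
    K=np.array([[p['fx'],0,p['cx']],[0,p['fy'],p['cy']],[0,0,1]])
    if 'rvec' in p:
        Rm=cv2.Rodrigues(np.array(p['rvec']))[0]; t=np.array(p['tvec'])
        return K,Rm.T,-Rm.T@t
    st=st or bot.read_state()
    Rt=R.from_euler('xyz',st['tcp_rot']).as_matrix(); T=p['tool_from_camera']
    return K,Rt@T[:3,:3],Rt@T[:3,3]+st['position']
def unproj(E,xy,z):
    K,Rw,c=E
    d=Rw@np.linalg.inv(K)@np.array([xy[0],xy[1],1.])
    return c+d*(z-c[2])/d[2]
def proj(E,P):
    K,Rw,c=E
    q=K@(Rw.T@(np.asarray(P,float)-c)); return q[:2]/q[2]
def tri(E1,a,E2,b):
    rows=[];rh=[]
    for E,x in((E1,a),(E2,b)):
        d=E[1]@np.linalg.inv(E[0])@np.array([x[0],x[1],1.]);d/=np.linalg.norm(d)
        M=np.eye(3)-np.outer(d,d);rows.append(M);rh.append(M@E[2])
    A=np.vstack(rows);b=np.hstack(rh);x=np.linalg.lstsq(A,b,rcond=None)[0]
    return x,np.linalg.norm(A@x-b)
E
python3 - <<'E'
from h import *
E1=ext('top')
cams.snapshot('top')
Z=dict(pad_base=0,anvil=.042,tray=0,round_recess=.01,iron_stand=0,iron=.064,wax=.01,iron_tip=.009)
for k,z in Z.items():
    for r in place_of('top',k)[:3]: print(k,np.round(r['xy'],1),round(r['confidence'],2),np.round(unproj(E1,r['xy'],z),4))
im=cv2.imread('pics/top0.png')
cv2.imwrite('pics/crop0.png',cv2.resize(im[190:275,195:465],None,fx=2.9,fy=2.9,interpolation=cv2.INTER_CUBIC))
E
```

```text
pad_base [307.4 229.4] 0.77 [0.5207 0.0275 0.    ]
pad_base [225.  244.5] 0.53 [0.4723 0.2614 0.    ]
anvil [443.6 256.9] 0.67 [ 0.4488 -0.3538  0.042 ]
anvil [305.7 228.9] 0.66 [0.5182 0.0319 0.042 ]
tray [396.3 233.6] 0.76 [ 0.5143 -0.2307  0.    ]
tray [229.  245.1] 0.31 [0.4708 0.25   0.    ]
round_recess [393.3 218.9] 0.95 [ 0.5558 -0.2203  0.01  ]
round_recess [392.6 244.6] 0.72 [ 0.4817 -0.2176  0.01  ]
iron_stand [222.1 239.8] 0.82 [0.4855 0.2705 0.    ]
iron [223.3 243.6] 0.59 [0.4715 0.253  0.064 ]
wax [393.9 242.2] 0.64 [ 0.4886 -0.2214  0.01  ]
wax [225.9 241.7] 0.56 [0.4797 0.2573 0.01  ]
iron_tip [226.7 244.6] 0.6 [0.4717 0.2548 0.009 ]
```

View pics/crop0.png

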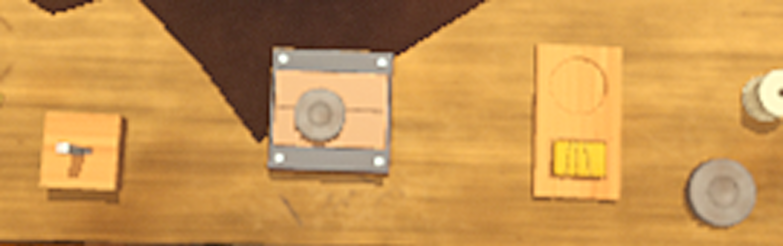

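The crop shows the pad's puck (crop 320,113) clearly smaller than the bench puck (720,193), so the one on the leather is the target. The stitch line runs sideways, roughly along world y, and the recess is at crop (578,85). I'll move above the pad.

Request:
move_arm(
  steps=[
    [[4.8,-3.57,0,0,0,0,0],[4.8,-3.57,0,0,0,0,0],[4.8,-3.57,0,0,0,0,0],[4.8,-3.57,0,0,0,0,0],[4.8,-3.57,0,0,0,0,0],[4.8,-3.57,0,0,0,0,0],[4.8,-3.57,0,0,0,0,0],[4.8,-3.57,0,0,0,0,0]],
  ],
)

```text
time_s: 1.6
position: [0.4661, -0.0656, 0.2321]
tcp_rot: [3.137, -0.003, 0.435]
ft_force: [1.1, -0.5, 0.2]
width: 0.996
```

Request:
move_arm(
  steps=[
    [[4.4,-3.3,0,0,0,0,0],[4.4,-3.3,0,0,0,0,0],[0,0,0,0,0,8.3,0],[0,0,0,0,0,8.3,0],[0,0,0,0,0,8.3,0],[0,0,0,0,0,0,0]],
  ],
)

```text
time_s: 2.35
position: [0.5208, 0.0396, 0.2322]
tcp_rot: [3.139, -0.006, -0.005]
ft_force: [0.0, 0.4, 0.4]
width: 1.001
```

```bash
cat > w.py <<'E'
from h import *
import sys
def wrist(name):
    st=bot.read_state(); im=cams.snapshot('wrist'); E=ext('wrist',st)
    cv2.imwrite(f'pics/{name}.png',im)
    print(st['time_s'],st['position'],st['tcp_rot'],st['width'],st['ft_force'])
    return E,im
E
python3 - <<'E'
from w import *
E,im=wrist('w1')
for k,z in dict(anvil=.042,pad_base=0,round_recess=.01,iron_stand=0,stitch_mark=.042).items():
    for r in place_of('wrist',k)[:2]: print(k,np.round(r['xy'],1),round(r['confidence'],2),np.round(unproj(E,r['xy'],z),4))
E
```

```text
2.35 [0.52081476 0.03958225 0.23215963] [ 3.13880743 -0.00559332 -0.00454038] 1.0013686794563987 [0.03858347 0.38298445 0.36127989]
anvil [323.6 169.3] 0.82 [0.5204 0.031  0.042 ]
pad_base [329.1 155.9] 0.91 [0.526  0.0236 0.    ]
round_recess [553.7 130.6] 0.93 [ 0.5549 -0.2221  0.01  ]
round_recess [123.1 202. ] 0.73 [0.4746 0.2645 0.01  ]
iron_stand [130.6 190.3] 0.56 [0.4857 0.259  0.    ]
stitch_mark [331.4 166.1] 0.74 [0.5237 0.023  0.042 ]
```

View pics/w1.png

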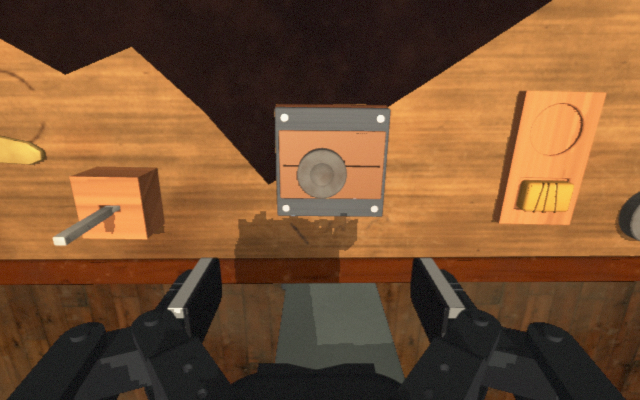

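```bash
cat >> h.py <<'E'
from scipy.optimize import minimize
def sil_cyl(E,c,r,z0,z1,shape=(400,640),s=4):
    a=np.linspace(0,2*np.pi,60,endpoint=False)
    P=np.array([[c[0]+r*np.cos(t),c[1]+r*np.sin(t),z] for z in(z0,z1) for t in a])
    q=np.array([proj(E,p) for p in P])
    h=cv2.convexHull((q*s+s/2).astype(np.int32))
    m=np.zeros((shape[0]*s,shape[1]*s),np.uint8);cv2.fillPoly(m,[h],255)
    return cv2.resize(m,(shape[1],shape[0]),interpolation=cv2.INTER_AREA)/255.
def fit_cyl(E,mask,c0,r,z0,z1):
    f=lambda c:np.abs(sil_cyl(E,c,r,z0,z1)-mask).sum()
    o=minimize(f,c0,method='Nelder-Mead',options=dict(initial_simplex=[c0,np.add(c0,[.005,0]),np.add(c0,[0,.005])],xatol=1e-4,fatol=.5))
    return o.x,o.fun/mask.sum()
E
python3 - <<'E'
from w import *
E,im=wrist('w2')
m=silhouettes('wrist','anvil')
for r in m[:2]:
    print(r['confidence'],r['xy'],r['pixels'].sum()); print(fit_cyl(E,r['pixels'].astype(float),[.518,.03],.025,.042,.056))
cv2.imwrite('pics/c1.png',cv2.resize(im[95:225,265:400],None,fx=4,fy=4,interpolation=cv2.INTER_CUBIC))
cv2.imwrite('pics/c2.png',cv2.resize(im[80:235,490:615],None,fx=3.8,fy=3.8,interpolation=cv2.INTER_CUBIC))
E
```

```text
2.65 [0.52078477 0.03942558 0.2321751 ] [ 3.13881085 -0.00560622 -0.00423314] 0.9993404772834773 [ 0.44795534  0.7656521  -0.97519611]
0.97 [630.8, 217.3] 806
(array([0.11659375, 0.09074219]), np.float64(1.0))
```

View pics/c1.png

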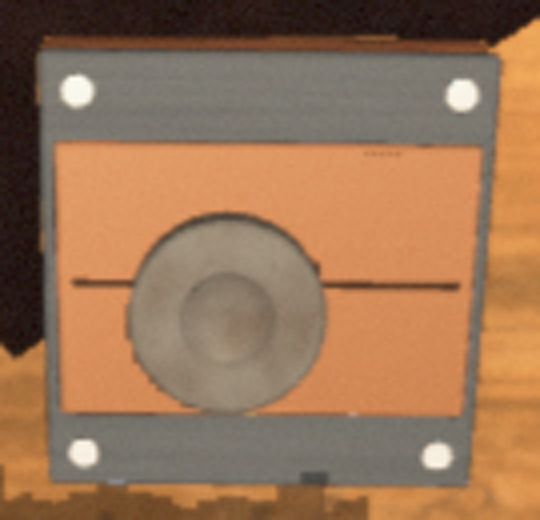

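View pics/c2.png

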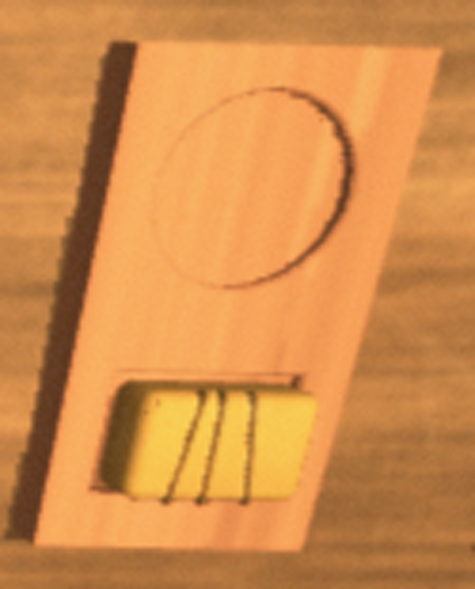

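```bash
python3 - <<'E'
from w import *
E=ext('wrist')
u=lambda x,y,z,o,s:np.round(unproj(E,(o[0]+x/s-.4,o[1]+y/s-.4),z),4)
print('anvil',u(229,313,.056,(265,95),4))
print('line',u(73,283,.042,(265,95),4),u(459,287,.042,(265,95),4))
for p in((54,140),(482,145),(60,413),(463,415)): print('leather',u(*p,.042,(265,95),4))
print('recess',u(253,188,.014,(490,80),3.8))
for p in((137,42),(441,48),(35,543),(301,550)): print('tray',u(*p,.014,(490,80),3.8))
E
```

```text
anvil [0.5201 0.033  0.056 ]
line [0.5248 0.0729 0.042 ] [ 0.5232 -0.0267  0.042 ]
leather [0.5612 0.0764 0.042 ]
leather [ 0.5595 -0.0305  0.042 ]
leather [0.4894 0.0776 0.042 ]
leather [ 0.4883 -0.0297  0.042 ]
recess [ 0.557  -0.2217  0.014 ]
tray [ 0.5969 -0.1809  0.014 ]
tray [ 0.5949 -0.2652  0.014 ]
tray [ 0.4479 -0.1777  0.014 ]
tray [ 0.445  -0.2615  0.014 ]
```

```bash
cat > go.py <<'E'
from h import *
import sys
x,y,z,yaw=map(float,sys.argv[1:5])
st=bot.read_state();Rt=R.from_euler('xyz',st['tcp_rot'])
d=Rt.inv().apply(np.array([x,y,z])-st['position'])*100
G=R.from_euler('xyz',[np.pi,0,yaw]); w=(Rt.inv()*G).as_rotvec(degrees=True)
print('t',st['time_s'],'pos',np.round(st['position'],4),'rpy',np.round(st['tcp_rot'],4),'shift cm',np.round(d,2),'turn',np.round(w,2),'F',np.round(st['ft_force'],1),'w',round(st['width'],3))
E
python3 go.py .520 .033 .0425 -0.01
```

```text
t 2.75 pos [0.5208 0.0394 0.2322] rpy [ 3.1388 -0.0056 -0.0048] shift cm [-0.18  0.59 18.97] turn [ 0.16 -0.32  0.3 ] F [ 0.3 -0.7 -1. ] w 0.999
```

Request:
move_arm(
  steps=[
    [[-0.18,0.6,4,0.16,-0.32,0.3,0],[0,0,5,0,0,0,0],[0,0,5,0,0,0,0],[0,0,1,0,0,0,0],[0,0,0,0,0,0,0]],
  ],
)

```text
time_s: 3.38
position: [0.5214, 0.033, 0.0809]
tcp_rot: [-3.142, -0.005, -0.008]
ft_force: [0.6, -0.7, 0.2]
width: 1.0
```

```bash
python3 go.py .520 .033 .0425 -0.01; python3 - <<'E'
from w import *
E,im=wrist('w3')
print(proj(E,[.520,.033,.056]))
for r in spot_in('wrist','anvil')[:2]: print(r)
E
```

```text
t 3.375 pos [0.5214 0.033  0.0809] rpy [-3.1416 -0.0051 -0.0078] shift cm [-0.16  0.    3.84] turn [-0.   -0.29  0.13] F [ 0.6 -0.7  0.2] w 1.0
3.375 [0.52138439 0.03299155 0.08091702] [-3.14159145 -0.00508283 -0.00779105] 1.000373206315188 [ 0.58260139 -0.67096539  0.24517815]
[316.06918552 240.64682899]
{'xy': [316.2, 233.0], 'confidence': 0.64}
```

View pics/w3.png

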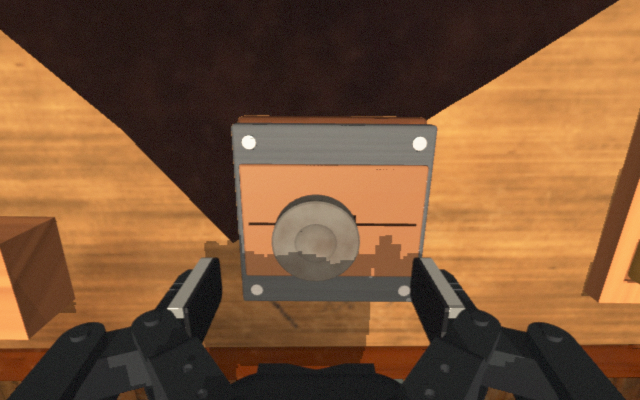

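Projected (316,241) matches the puck's centre. I'll descend and close gently.

Request:
move_arm(
  steps=[
    [[-0.14,0,2.6,0,-0.4,0,0],[0,0,1.25,0,0,0,0.1],[0,0,0,0,0,0,0.25],[0,0,0,0,0,0,0.6],[0,0,0,0,0,0,0.6],[0,0,0,0,0,0,0.6],[0,0,0,0,0,0,0.6]],
  ],
  newtons=40,
)

```text
time_s: 4.35
position: [0.5246, 0.0331, 0.049]
tcp_rot: [3.141, -0.01, -0.007]
ft_force: [-0.5, -1.5, -2.1]
width: 0.551
```

```bash
python3 go.py .520 .033 .0425 -0.01; python3 - <<'E'
from w import *
E,im=wrist('w4')
E
```

```text
t 4.35 pos [0.5246 0.0331 0.049 ] rpy [ 3.1414 -0.0103 -0.0074] shift cm [-0.46  0.01  0.65] turn [ 0.01 -0.59  0.15] F [-0.5 -1.5 -2.1] w 0.551
4.35 [0.5245605  0.03306297 0.04904991] [ 3.14142649 -0.01030059 -0.00744077] 0.5508912246386983 [-0.47718102 -1.54520557 -2.06936975]
```

View pics/w4.png

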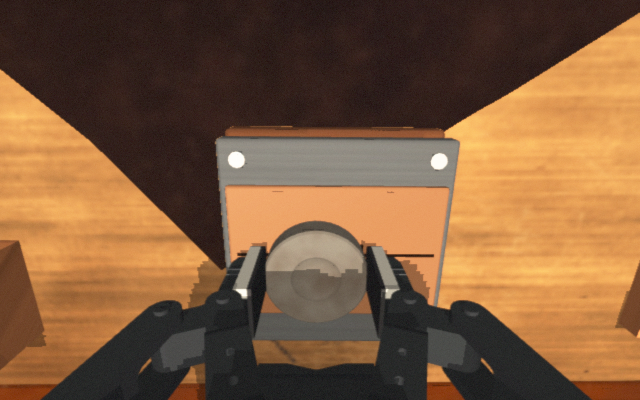

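It closed about 6 mm too high and 4.6 mm ahead because of rows falling short. I'll open a bit, correct and regrip lower.

Request:
move_arm(
  steps=[
    [[0,0,0,0,0,0,0.2],[0,0,0,0,0,0,0.2],[-0.45,0,0.3,0,-0.6,0,0.2],[0,0,0,0,0,0,0.2]],
  ],
)

```text
time_s: 4.9
position: [0.5201, 0.0331, 0.046]
tcp_rot: [3.141, 0.0, -0.007]
ft_force: [-0.2, 0.0, 0.1]
width: 0.802
```

```bash
python3 go.py .520 .033 .0425 -0.01
```

```text
t 4.9 pos [0.5201 0.0331 0.046 ] rpy [ 3.1414e+00  3.0000e-04 -7.4000e-03] shift cm [-0.01  0.01  0.35] turn [0.01 0.02 0.15] F [-0.2  0.   0.1] w 0.802
```

Request:
move_arm(
  steps=[
    [[0,0,0.35,0,0,0,0.2],[0,0,0,0,0,0,0.3],[0,0,0,0,0,0,0.35]],
  ],
)

```text
time_s: 5.28
position: [0.5201, 0.0331, 0.0422]
tcp_rot: [3.141, 0.0, -0.007]
ft_force: [-0.4, -0.1, -0.0]
width: 0.646
```

```bash
python3 go.py .520 .033 .0425 -0.01
```

```text
t 5.275 pos [0.5201 0.0331 0.0422] rpy [ 3.1414e+00  2.0000e-04 -7.4000e-03] shift cm [-0.01  0.01 -0.03] turn [0.01 0.01 0.15] F [-0.4 -0.1 -0. ] w 0.646
```

Request:
move_arm(
  steps=[
    [[0,0,0,0,0,0,0.6],[0,0,0,0,0,0,0.6],[0,0,0,0,0,0,0.6]],
  ],
  newtons=40,
)

```text
time_s: 5.65
position: [0.5201, 0.033, 0.0424]
tcp_rot: [3.141, 0.0, -0.007]
ft_force: [-1.1, 0.2, 1.5]
width: 0.564
```

```bash
python3 go.py .520 .033 .0425 -0.01; python3 - <<'E'
from w import *
E,im=wrist('w5')
cv2.imwrite('pics/s5.png',cv2.resize(cams.snapshot('side')[170:300,250:420],None,fx=4,fy=4))
E
```

```text
t 5.65 pos [0.5201 0.033  0.0424] rpy [ 3.1414e+00  3.0000e-04 -7.5000e-03] shift cm [-0.01  0.   -0.01] turn [0.01 0.01 0.14] F [-1.1  0.2  1.5] w 0.564
5.65 [0.52012147 0.03304693 0.04239937] [ 3.14135909e+00  2.54225988e-04 -7.47547655e-03] 0.5643440370562515 [-1.08571814  0.2190839   1.53362588]
```

View pics/s5.png

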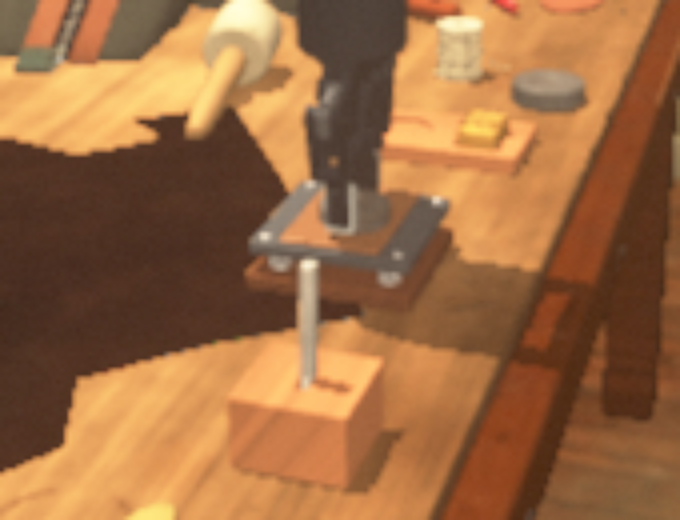

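Request:
move_arm(
  steps=[
    [[0,0,-1,0,0,0,0.6],[0,0,-3,0,0,0,0.6],[0,0,-4,0,0,0,0.6],[0,0,0,0,0,0,0.6]],
  ],
)

```text
time_s: 6.25
position: [0.5197, 0.0331, 0.1255]
tcp_rot: [3.141, 0.001, -0.007]
ft_force: [-0.7, -0.7, -2.8]
width: 0.564
```

```bash
python3 go.py .5565 -.222 .12 -0.02; python3 - <<'E'
from w import *
E,im=wrist('w6')
S=cams.snapshot('side');Es=ext('side')
st=bot.read_state()
print('tcp in side',proj(Es,st['position']))
cv2.imwrite('pics/s6.png',cv2.resize(S[130:250,290:400],None,fx=5,fy=5,interpolation=cv2.INTER_CUBIC))
# uncovered mark
E
python3 - <<'E'
from h import *
import json
cams.snapshot('wrist');E=ext('wrist')
for r in place_of('wrist','stitch_mark')[:2]: print(r,unproj(E,r['xy'],.042))
for r in place_of('wrist','anvil')[:2]: print(r)
E
```

```text
t 6.25 pos [0.5197 0.0331 0.1255] rpy [ 3.1414e+00  1.4000e-03 -7.4000e-03] shift cm [ 3.87 25.48  0.55] turn [0.01 0.08 0.72] F [-0.7 -0.7 -2.8] w 0.564
6.25 [0.51971859 0.03307615 0.12547429] [ 3.14137846e+00  1.39985134e-03 -7.42965080e-03] 0.5637062328304804 [-0.74739957 -0.73490881 -2.81225333]
tcp in side [337.8352432  198.23378157]
{'xy': [332.3, 194.9], 'confidence': 0.89} [0.52425294 0.021452   0.042     ]
{'xy': [314.9, 260.0], 'confidence': 0.62}
```

View pics/s6.png

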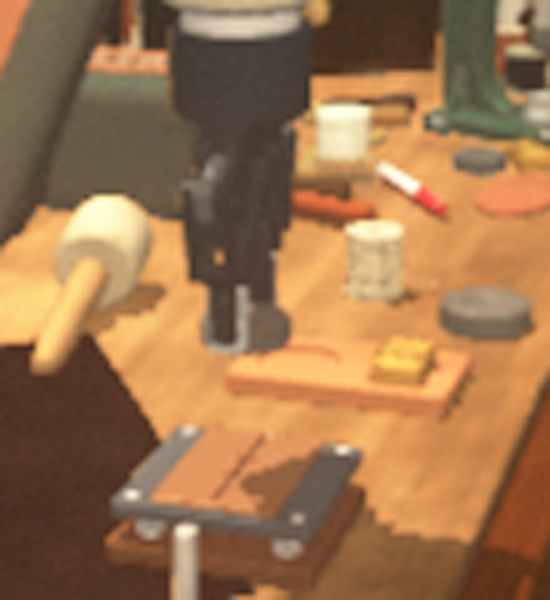

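View pics/w6.png

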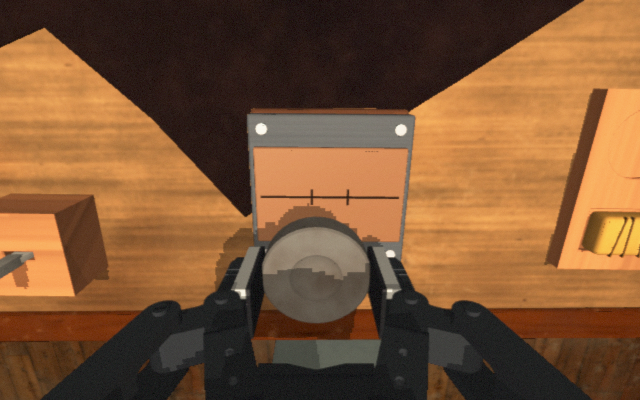

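```bash
python3 - <<'E'
import cv2,numpy as np
a=cv2.imread('pics/w5.png')[190:345,225:410];b=cv2.imread('pics/w6.png')[190:345,225:410]
cv2.imwrite('pics/cmp.png',cv2.resize(np.hstack([a,b]),None,fx=2.1,fy=2.1,interpolation=cv2.INTER_CUBIC))
E
```

```text
(no output)
```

View pics/cmp.png

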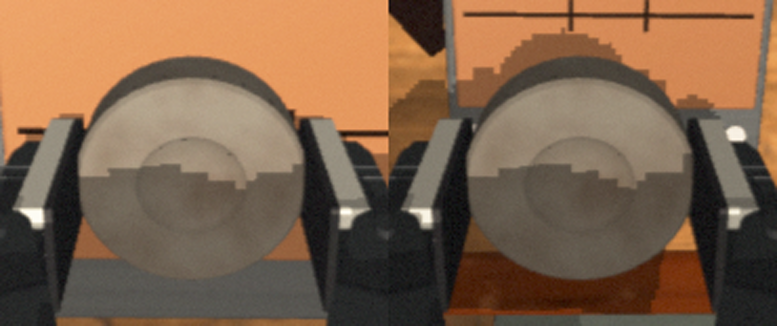

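Request:
move_arm(
  steps=[
    [[-0.3,5.1,0,0,0,0,0.6],[-0.3,5.1,0,0,0,0.4,0.6],[-0.3,5.1,0,0,0,0.4,0.6],[-0.3,5.1,0,0,0,0,0.6],[-0.3,5.1,0,0,0,0,0.6],[0,0,0,0,0,0,0.6],[0,0,0,0,0,0,0.6]],
  ],
)

```text
time_s: 7.38
position: [0.496, -0.2278, 0.115]
tcp_rot: [-3.138, 0.018, -0.02]
ft_force: [-0.6, -0.1, -2.1]
width: 0.564
```

```bash
python3 go.py .5565 -.222 .05 -0.02; python3 - <<'E'
from w import *
E,im=wrist('w7')
for r in place_of('wrist','round_recess')[:2]: print(r,unproj(E,r['xy'],.010))
print('rim pred',proj(E,[.5565,-.222,.014]))
np.save('E7.npy',np.array([1]))
cv2.imwrite('pics/c7.png',cv2.resize(im[60:260,220:460],None,fx=3.3,fy=3,interpolation=cv2.INTER_CUBIC))
E
```

```text
t 7.375 pos [ 0.496  -0.2278  0.115 ] rpy [-3.1379  0.0178 -0.0201] shift cm [ 6.15 -0.68  6.39] turn [-0.21  1.02 -0.01] F [-0.6 -0.1 -2.1] w 0.564
7.375 [ 0.49597288 -0.22784707  0.1149788 ] [-3.13787218  0.01784891 -0.02010806] 0.5643750084455258 [-0.55361678 -0.14446534 -2.11601403]
{'xy': [307.7, 114.8], 'confidence': 0.74} [ 0.55491966 -0.22261562  0.01      ]
rim pred [306.63116051 113.13090402]
```

View pics/c7.png

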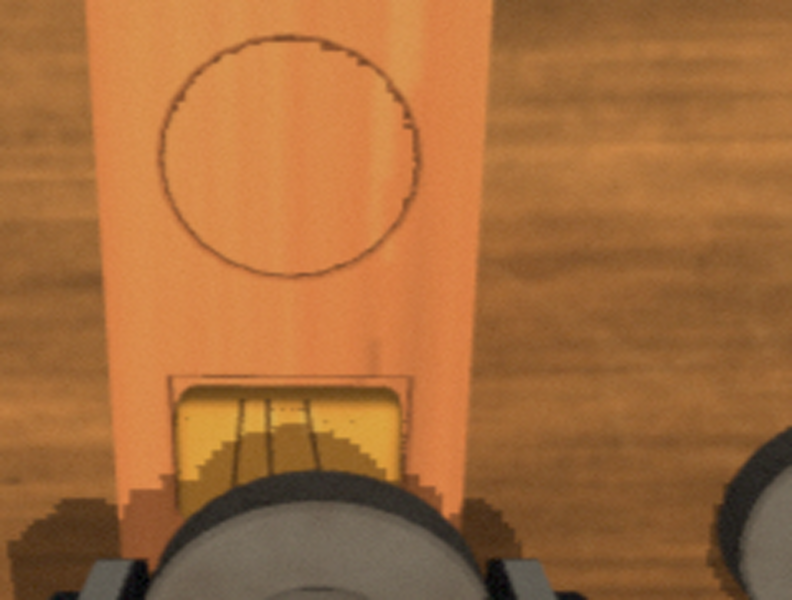

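```bash
python3 - <<'E'
from w import *
E=ext('wrist')
for p in((290,157),(290,37),(290,277),(160,157),(420,157)): print(unproj(E,(220+p[0]/3.3-.3,60+p[1]/3-.3),.014))
E
```

```text
[ 0.55754432 -0.22223361  0.014     ]
[ 0.58436496 -0.22294865  0.014     ]
[ 0.52854387 -0.22146046  0.014     ]
[ 0.55805751 -0.19404529  0.014     ]
[ 0.55703147 -0.25040321  0.014     ]
```

Request:
move_arm(
  steps=[
    [[3.0,-0.3,0,-0.21,1.0,0,0.6],[3.0,-0.3,0,0,0,0,0.6],[0,0,3,0,0,0,0.6],[0,0,2,0,0,0,0.6],[0,0,0,0,0,0,0.6]],
  ],
)

```text
time_s: 8.1
position: [0.5594, -0.2163, 0.0634]
tcp_rot: [-3.141, -0.0, -0.012]
ft_force: [-0.6, 0.4, -1.5]
width: 0.562
```

```bash
python3 go.py .5565 -.2222 .0104 -0.02
```

```text
t 8.1 pos [ 0.5594 -0.2163  0.0634] rpy [-3.1413e+00 -1.0000e-04 -1.1500e-02] shift cm [-0.28  0.6   5.3 ] turn [-0.02 -0.    0.49] F [-0.6  0.4 -1.5] w 0.562
```

Request:
move_arm(
  steps=[
    [[-0.28,0.6,2,0,0,0.5,0.6],[0,0,1.5,0,0,0,0.6],[0,0,0,0,0,0,0.6]],
  ],
)

```text
time_s: 8.48
position: [0.5567, -0.222, 0.0272]
tcp_rot: [3.141, -0.001, -0.02]
ft_force: [-0.9, -0.7, -2.6]
width: 0.566
```

```bash
python3 go.py .5565 -.2222 .0104 -0.02
```

```text
t 8.475 pos [ 0.5567 -0.222   0.0272] rpy [ 3.1414e+00 -1.0000e-03 -1.9900e-02] shift cm [-0.02  0.02  1.68] turn [ 0.01 -0.06  0.01] F [-0.9 -0.7 -2.6] w 0.566
```

Request:
move_arm(
  steps=[
    [[-0.02,0.02,0.7,0,0,0,0.6],[0,0,0.6,0,0,0,0.6],[0,0,0,0,0,0,0.6]],
  ],
)

```text
time_s: 8.85
position: [0.5569, -0.2225, 0.014]
tcp_rot: [3.141, -0.002, -0.02]
ft_force: [1.0, 0.3, -3.6]
width: 0.568
```

```bash
python3 go.py .5565 -.2222 .0104 -0.02
```

```text
t 8.85 pos [ 0.5569 -0.2225  0.014 ] rpy [ 3.141e+00 -2.000e-03 -2.000e-02] shift cm [-0.04 -0.03  0.36] turn [ 0.03 -0.11 -0.  ] F [ 1.   0.3 -3.6] w 0.568
```

Request:
move_arm(
  steps=[
    [[-0.04,-0.03,0.2,0,0,0,0.6],[0,0,0.15,0,0,0,0.6],[0,0,0,0,0,0,0.6]],
  ],
)

```text
time_s: 9.22
position: [0.5568, -0.2223, 0.0116]
tcp_rot: [3.141, -0.003, -0.02]
ft_force: [-1.2, 0.1, -2.0]
width: 0.563
```

```bash
python3 go.py .5565 -.2222 .0104 -0.02; python3 - <<'E'
from w import *
E,im=wrist('w8')
cv2.imwrite('pics/c8.png',cv2.resize(im[190:345,210:430],None,fx=3.5,fy=3.5,interpolation=cv2.INTER_CUBIC))
E
```

```text
t 9.225 pos [ 0.5568 -0.2223  0.0116] rpy [ 3.1407e+00 -2.7000e-03 -1.9900e-02] shift cm [-0.03 -0.01  0.12] turn [ 0.05 -0.15  0.01] F [-1.2  0.1 -2. ] w 0.563
9.225 [ 0.5568359  -0.22228117  0.01163825] [ 3.14065108e+00 -2.69012200e-03 -1.98684704e-02] 0.5625532423353816 [-1.19063044  0.11394203 -1.99222724]
```

View pics/c8.png

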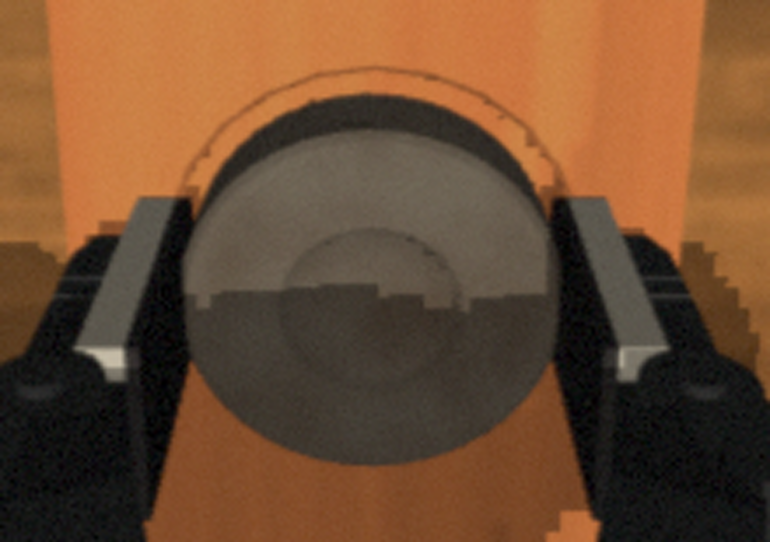

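The puck sits inside the rim with an even gap. I'll lower the last millimetre and release.

Request:
move_arm(
  steps=[
    [[0,0,0.12,0,0,0,0.6],[0,0,0.02,0,0,0,0.6],[0,0,0,0,0,0,0.3],[0,0,0,0,0,0,0.25]],
  ],
)

```text
time_s: 9.78
position: [0.5574, -0.2225, 0.0116]
tcp_rot: [3.14, -0.004, -0.02]
ft_force: [-0.0, 0.0, -0.5]
width: 0.748
```

```bash
python3 go.py .5565 -.2222 .0104 -0.02
```

```text
t 9.775 pos [ 0.5574 -0.2225  0.0116] rpy [ 3.1401 -0.0039 -0.0198] shift cm [-0.09 -0.03  0.12] turn [ 0.09 -0.22  0.01] F [-0.   0.  -0.5] w 0.748
```

Request:
move_arm(
  steps=[
    [[0,0,-2,0,0,0,0.25],[0,0,-5,0,0,0,0.1],[-0.5,0,-5,0,0,0,0],[-0.5,0,-5,0,0,0,0],[0,0,0,0,0,0,0]],
  ],
)

```text
time_s: 10.4
position: [0.547, -0.2223, 0.1925]
tcp_rot: [3.138, -0.008, -0.02]
ft_force: [-0.7, 1.1, -0.2]
width: 1.0
```

```bash
python3 go.py .475 .255 .22 -0.02; python3 - <<'E'
from w import *
E,im=wrist('w9')
for k in('iron_tip','iron','iron_stand'):
  for r in place_of('wrist',k)[:1]: print(k,r)
E
```

```text
t 10.4 pos [ 0.547  -0.2223  0.1925] rpy [ 3.1381 -0.0079 -0.0197] shift cm [ -8.12 -47.57  -2.98] turn [ 0.2  -0.45  0.02] F [-0.7  1.1 -0.2] w 1.0
10.4 [ 0.54704751 -0.22232107  0.19245424] [ 3.13811227 -0.00791189 -0.01967317] 1.000104610424599 [-0.69508062  1.09066778 -0.17628277]
iron_tip {'xy': [316.5, 229.8], 'confidence': 0.29}
iron_stand {'xy': [316.3, 193.8], 'confidence': 0.35}
```

View pics/w9.png

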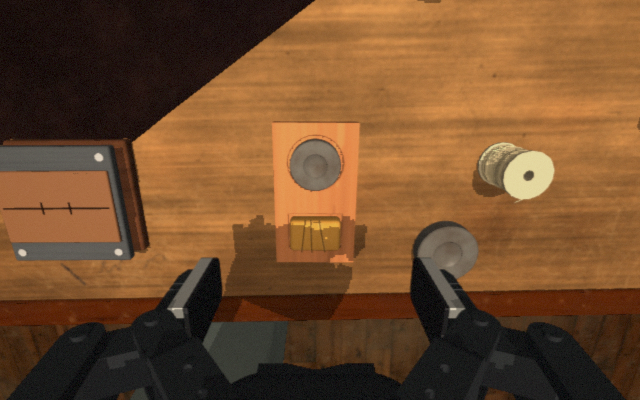

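```bash
python3 - <<'E'
import cv2
im=cv2.imread('pics/w9.png');cv2.imwrite('pics/c9.png',cv2.resize(im[115:275,265:370],None,fx=3.7,fy=3.7,interpolation=cv2.INTER_CUBIC))
E
```

```text
(no output)
```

View pics/c9.png

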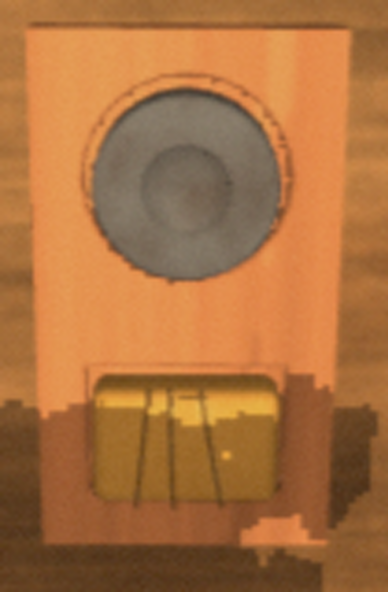

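Request:
move_arm(
  steps=[
    [[-0.8,-5.5,-1.5,0.2,-0.45,0,0],[-0.8,-6,-1.5,0,0,0,0],[-0.8,-6,-1,0,0,0,0],[-0.8,-6,0,0,0,0,0],[-0.8,-6,0,0,0,0,0],[-0.8,-6,0,0,0,0,0],[-0.8,-5,0,0,0,0,0],[0,0,0,0,0,0,0]],
  ],
)

```text
time_s: 11.6
position: [0.4927, 0.1969, 0.2207]
tcp_rot: [-3.137, 0.025, -0.022]
ft_force: [0.1, -0.4, 1.2]
width: 1.001
```

```bash
python3 go.py .475 .255 .22 -0.02; python3 - <<'E'
from w import *
E,im=wrist('w10')
E
```

```text
t 11.6 pos [0.4927 0.1969 0.2207] rpy [-3.1367  0.0254 -0.0216] shift cm [-1.9  -5.77  0.15] turn [-0.28  1.46 -0.1 ] F [ 0.1 -0.4  1.2] w 1.001
11.6 [0.49274004 0.19687163 0.2207298 ] [-3.13671518  0.02540377 -0.02163194] 1.0014398766959522 [ 0.0666996  -0.42859408  1.20229448]
```

View pics/w10.png

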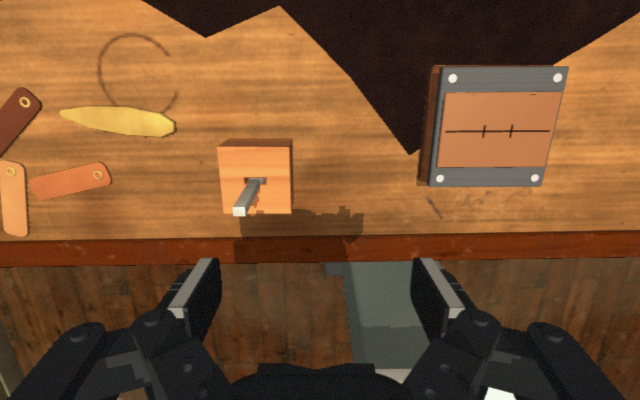

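```bash
python3 - <<'E'
import cv2
im=cv2.imread('pics/w10.png');cv2.imwrite('pics/c10.png',cv2.resize(im[135:220,210:300],None,fx=6.6,fy=6.6,interpolation=cv2.INTER_CUBIC))
E
```

```text
(no output)
```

View pics/c10.png

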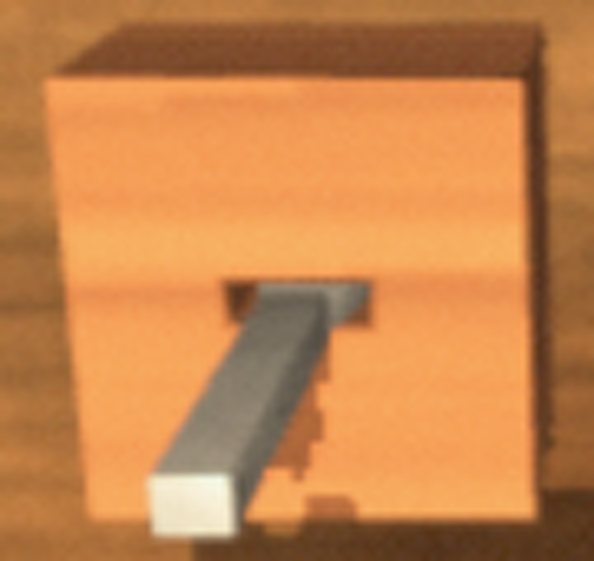

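```bash
python3 - <<'E'
from w import *
E=ext('wrist')
u=lambda p,z:np.round(unproj(E,(210+p[0]/6.6-.42,135+p[1]/6.6-.42),z),4)
for p in((148,478),(238,473),(240,533),(155,538),(195,505)): print('top',u(p,.119))
for p in((47,77),(525,77),(538,518),(90,520)): print('stand',u(p,.045))
for p in((222,281),(372,281),(374,325),(228,325)): print('slot',u(p,.045))
for p in((253,290),(327,292)): print('shank low far edge',u(p,.048))
Et=ext('top'); im=cams.snapshot('top'); Es=ext('side'); s=cams.snapshot('side')
print(proj(Et,[.473,.257,.119]),proj(Et,[.473,.257,.045]),proj(Es,[.473,.257,.119]),proj(Es,[.473,.257,.045]))
cv2.imwrite('pics/t11.png',cv2.resize(im[215:265,195:255],None,fx=10,fy=10,interpolation=cv2.INTER_CUBIC))
cv2.imwrite('pics/s11.png',cv2.resize(s[220:300,295:355],None,fx=7,fy=7,interpolation=cv2.INTER_CUBIC))
E
```

```text
top [0.4816 0.2625 0.119 ]
top [0.482  0.2517 0.119 ]
top [0.4742 0.2522 0.119 ]
top [0.4738 0.2625 0.119 ]
top [0.478  0.2572 0.119 ]
stand [0.5157 0.2917 0.045 ]
stand [0.5142 0.2216 0.045 ]
stand [0.4442 0.223  0.045 ]
stand [0.4453 0.2936 0.045 ]
slot [0.4841 0.269  0.045 ]
slot [0.4836 0.2463 0.045 ]
slot [0.4766 0.2465 0.045 ]
slot [0.4771 0.2688 0.045 ]
shank low far edge [0.4834 0.2638 0.048 ]
shank low far edge [0.4829 0.2527 0.048 ]
[217.28784312 241.78461392] [223.29348698 243.39552622] [328.19678427 235.54319487] [328.62749454 264.68742221]
```

View pics/s11.png

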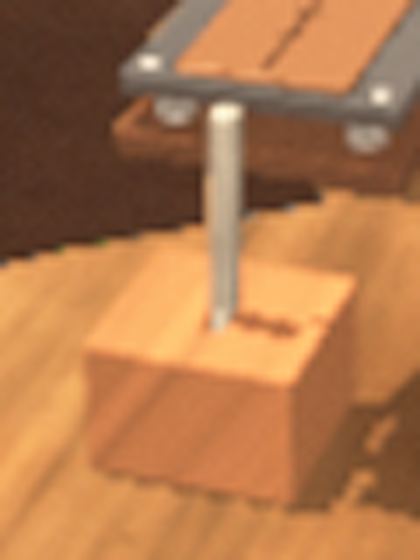

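```bash
python3 go.py .4787 .2575 .22 -0.018
```

```text
t 11.75 pos [0.4937 0.1936 0.2211] rpy [-3.1371  0.0247 -0.0256] shift cm [-1.66 -6.35  0.18] turn [-0.26  1.42 -0.44] F [-0.2 -0.2 -0.1] w 1.002
```

Request:
move_arm(
  steps=[
    [[-0.8,-3.2,0.2,-0.26,1.4,-0.4,0],[-0.8,-3.1,0,0,0,0,0],[0,0,0,0,0,0,0],[0,0,0,0,0,0,0]],
  ],
)

```text
time_s: 12.25
position: [0.4806, 0.2526, 0.2183]
tcp_rot: [3.14, 0.001, -0.026]
ft_force: [0.3, -0.7, 0.6]
width: 1.001
```

```bash
python3 go.py .4787 .2575 .068 -0.018
```

```text
t 12.25 pos [0.4806 0.2526 0.2183] rpy [ 3.1397e+00  1.2000e-03 -2.6200e-02] shift cm [-0.19 -0.51 15.02] turn [ 0.11  0.07 -0.47] F [ 0.3 -0.7  0.6] w 1.001
```

Request:
move_arm(
  steps=[
    [[-0.19,-0.5,3,0.1,0,-0.45,0],[0,0,4.5,0,0,0,0],[0,0,4.5,0,0,0,0],[0,0,1.5,0,0,0,0],[0,0,0,0,0,0,0]],
  ],
)

```text
time_s: 12.88
position: [0.4823, 0.2522, 0.0815]
tcp_rot: [-3.141, -0.002, -0.025]
ft_force: [0.2, 0.1, 1.3]
width: 0.997
```

```bash
python3 go.py .4787 .2575 .068 -0.018; python3 - <<'E'
from w import *
E,im=wrist('w12')
E
```

```text
t 12.875 pos [0.4823 0.2522 0.0815] rpy [-3.141e+00 -1.800e-03 -2.530e-02] shift cm [-0.38 -0.52  1.35] turn [-0.03 -0.11 -0.42] F [0.2 0.1 1.3] w 0.997
12.875 [0.48231268 0.25216509 0.08151813] [-3.14098287e+00 -1.83040573e-03 -2.53494958e-02] 0.9973544557742453 [0.20553319 0.09879799 1.25084636]
```

View pics/w12.png

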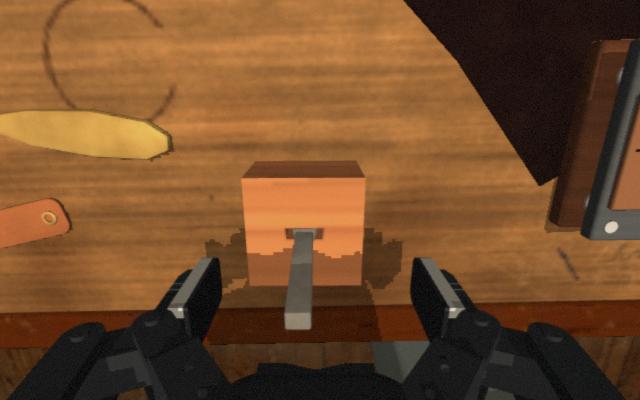

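Request:
move_arm(
  steps=[
    [[-0.38,-0.52,0.6,0,-0.1,-0.4,0],[0,0,0.7,0,0,0,0],[0,0,0,0,0,0,0]],
  ],
)

```text
time_s: 13.3
position: [0.4803, 0.2587, 0.0714]
tcp_rot: [-3.138, -0.006, -0.018]
ft_force: [-0.0, -0.6, 0.8]
width: 0.997
```

```bash
python3 go.py .4787 .2575 .068 -0.018; python3 - <<'E'
from w import *
E,im=wrist('w13')
print(proj(E,[.478,.2572,.119]),proj(E,[.4803,.2577,.045]))
E
```

```text
t 13.3 pos [0.4803 0.2587 0.0714] rpy [-3.1385 -0.0055 -0.0177] shift cm [-0.16  0.12  0.34] turn [-0.18 -0.32  0.02] F [-0.  -0.6  0.8] w 0.997
13.3 [0.48031269 0.25868921 0.07141383] [-3.13848955 -0.00552012 -0.01765852] 0.9971811943607612 [-0.03520977 -0.59296415  0.78280807]
[320.28133625 334.02681757] [317.96890157 237.25010092]
```

View pics/w13.png

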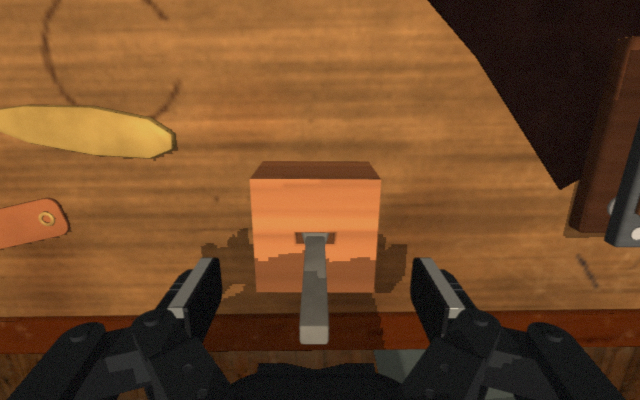

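Request:
move_arm(
  steps=[
    [[-0.16,0,0.34,-0.18,-0.32,0,0],[0,0,0,0,0,0,0.4],[0,0,0,0,0,0,0.7],[0,0,0,0,0,0,0.75]],
  ],
)

```text
time_s: 13.85
position: [0.479, 0.2589, 0.0684]
tcp_rot: [-3.141, -0.0, -0.018]
ft_force: [-0.1, 0.6, 0.6]
width: 0.377
```

```bash
python3 go.py .4787 .2587 .068 -0.018; python3 - <<'E'
from w import *
E,im=wrist('w14')
E
```

```text
t 13.85 pos [0.479  0.2589 0.0684] rpy [-3.1414e+00 -5.0000e-04 -1.7700e-02] shift cm [-0.03  0.02  0.04] turn [-0.01 -0.03  0.02] F [-0.1  0.6  0.6] w 0.377
13.85 [0.47899929 0.25889376 0.06843653] [-3.14144631e+00 -4.68684414e-04 -1.76720847e-02] 0.37749586337257357 [-0.07116621  0.60153815  0.5680371 ]
```

View pics/w14.png

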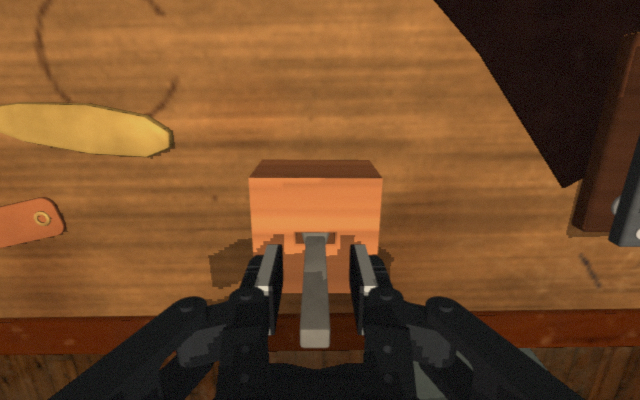

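Iron is centred between the jaws (finger pads at columns 270 and 362, iron at 315). I'll close.

Request:
move_arm(
  steps=[
    [[0,0,0,0,0,0,1],[0,0,0,0,0,0,1],[0,0,0,0,0,0,1],[0,0,0,0,0,0,1]],
  ],
  newtons=90,
)

```text
time_s: 14.4
position: [0.479, 0.2589, 0.0687]
tcp_rot: [-3.141, -0.001, -0.018]
ft_force: [0.4, 0.2, 1.5]
width: 0.106
```

```bash
python3 go.py .4787 .2587 .068 -0.018; python3 - <<'E'
from w import *
E,im=wrist('w15')
cv2.imwrite('pics/c15.png',im[150:400,180:460][:, :].repeat(2,0).repeat(2,1))
E
```

```text
t 14.4 pos [0.479  0.2589 0.0687] rpy [-3.1414e+00 -6.0000e-04 -1.7700e-02] shift cm [-0.03  0.02  0.07] turn [-0.01 -0.03  0.02] F [0.4 0.2 1.5] w 0.106
14.4 [0.47904387 0.25886647 0.06865126] [-3.14140501e+00 -5.85548172e-04 -1.76853445e-02] 0.10559150530939632 [0.38730474 0.18967263 1.48800153]
```

View pics/c15.png

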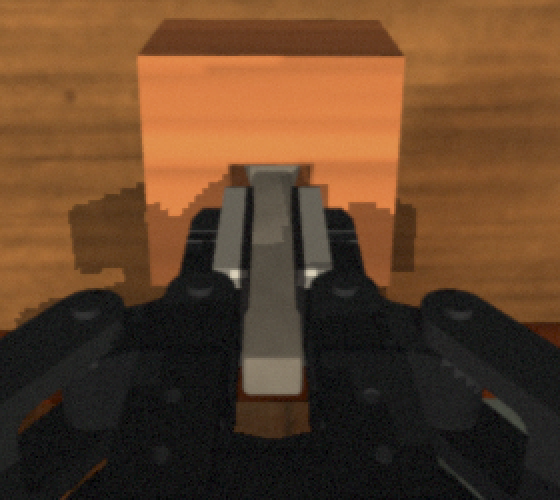

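Request:
move_arm(
  steps=[
    [[0,0,-1,0,0,0,1],[0,0,-2,0,0,0,1],[0,0,-3,0,0,0,1],[0,0,-3,0,0,0,1],[0,0,0,0,0,0,1],[0,0,0,0,0,0,1]],
  ],
)

```text
time_s: 15.2
position: [0.4785, 0.2587, 0.1627]
tcp_rot: [-3.141, -0.0, -0.018]
ft_force: [-0.8, -0.1, -1.9]
width: 0.105
```

```bash
python3 go.py .524 .022 .16 -0.018; python3 - <<'E'
from w import *
E,im=wrist('w16')
s=cams.snapshot('side');Es=ext('side');p=bot.read_state()['position']
print([proj(Es,p+[0,0,d]) for d in(-.06,.05)])
cv2.imwrite('pics/s16.png',cv2.resize(s[170:290,280:390],None,fx=5,fy=5,interpolation=cv2.INTER_CUBIC))
E
```

```text
t 15.2 pos [0.4785 0.2587 0.1627] rpy [-3.1415e+00 -1.0000e-04 -1.7800e-02] shift cm [ 4.97 23.58  0.27] turn [-0.01 -0.    0.01] F [-0.8 -0.1 -1.9] w 0.105
15.2 [0.47854008 0.25869403 0.16272299] [-3.14146462e+00 -6.25921637e-05 -1.78193128e-02] 0.10513738276439305 [-0.82996439 -0.11708275 -1.90788954]
[array([325.67384501, 242.18711684]), array([324.87267112, 196.14612962])]
```

View pics/w16.png

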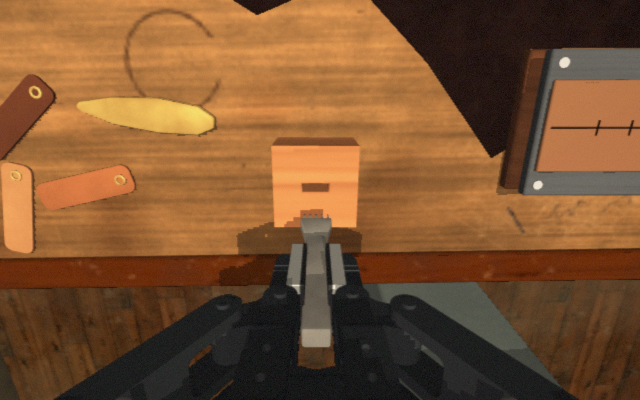

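View pics/s16.png

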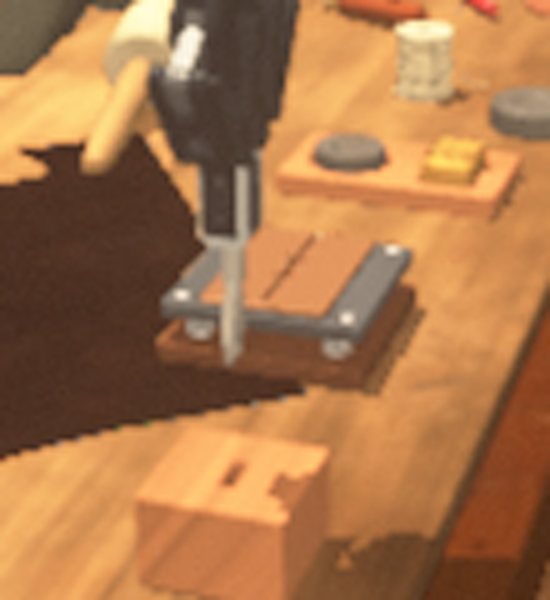

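Request:
move_arm(
  steps=[
    [[0.8,4,0,0,0,0,1],[1,5,0,0,0,0,1],[1,5,0,0,0,0,1],[1,5,0,0,0,0,1],[0.8,3.5,0,0,0,0,1],[0,0,0,0,0,0,1],[0,0,0,0,0,0,1]],
  ],
)

```text
time_s: 16.18
position: [0.5192, 0.0267, 0.1566]
tcp_rot: [3.141, 0.01, -0.016]
ft_force: [-0.4, -0.2, -0.9]
width: 0.107
```

```bash
python3 go.py .523 .022 .16 -0.018
```

```text
t 16.175 pos [0.5192 0.0267 0.1566] rpy [ 3.1409  0.0096 -0.0165] shift cm [ 0.38  0.47 -0.35] turn [0.04 0.55 0.09] F [-0.4 -0.2 -0.9] w 0.107
```

Request:
move_arm(
  steps=[
    [[0.38,0.47,1.5,0.04,0.55,0,1],[0,0,2,0,0,0,1],[0,0,0.5,0,0,0,1],[0,0,0,0,0,0,1]],
  ],
)

```text
time_s: 16.68
position: [0.5222, 0.0258, 0.1152]
tcp_rot: [-3.141, 0.001, -0.012]
ft_force: [-0.2, 0.1, -0.5]
width: 0.102
```

```bash
python3 go.py .523 .022 .112 -0.018; python3 - <<'E'
from w import *
E,im=wrist('w17')
p=bot.read_state()['position']
print('tip pred',proj(E,p+[0,0,-.0597]),proj(E,p+[.0015,0,-.0597]))
for r in place_of('wrist','stitch_mark')[:2]: print(r,unproj(E,r['xy'],.042))
for r in place_of('wrist','iron_tip')[:2]: print(r)
cv2.imwrite('pics/c17.png',cv2.resize(im[120:280,220:420],None,fx=4,fy=3.7,interpolation=cv2.INTER_CUBIC))
s=cams.snapshot('side');Es=ext('side')
print('side',proj(Es,p+[0,0,-.0597]),proj(Es,[.5243,.0215,.042]))
cv2.imwrite('pics/s17.png',cv2.resize(s[180:260,290:390],None,fx=7.5,fy=7.5,interpolation=cv2.INTER_CUBIC))
E
```

```text
t 16.675 pos [0.5222 0.0258 0.1152] rpy [-3.1411e+00  8.0000e-04 -1.2000e-02] shift cm [0.08 0.38 0.32] turn [-0.03  0.05  0.35] F [-0.2  0.1 -0.5] w 0.102
16.675 [0.52220753 0.02577452 0.11519956] [-3.14108107e+00  8.39195081e-04 -1.19547845e-02] 0.10246708773408432 [-0.19755973  0.13622013 -0.48171333]
tip pred [316.12022823 214.87494125] [316.09478297 212.75070201]
{'xy': [320.2, 203.8], 'confidence': 0.92} [0.52504764 0.02284246 0.042     ]
{'xy': [312.5, 215.1], 'confidence': 0.64}
side [337.26382266 219.38617646] [337.04868798 223.15010869]
```

View pics/c17.png

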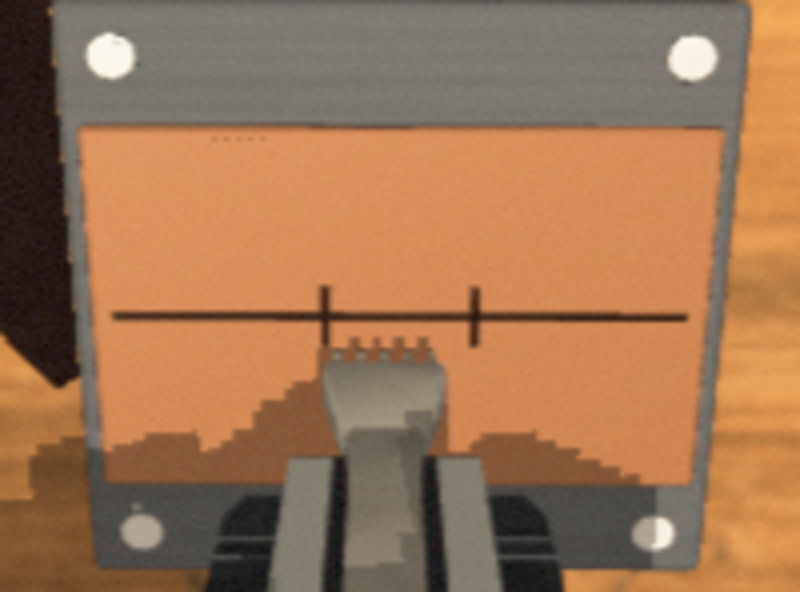

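View pics/s17.png

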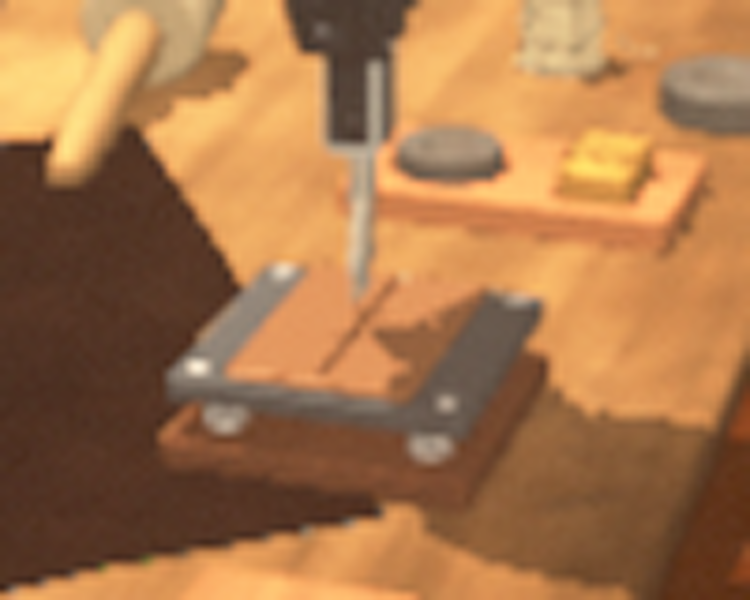

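```bash
python3 - <<'E'
from w import *
E=ext('wrist');p=bot.read_state()['position']
im=cv2.imread('pics/w17.png')
s=5
cr=cv2.resize(im[200:360,265:370],None,fx=s,fy=s*.7,interpolation=cv2.INTER_CUBIC)
Rt=R.from_euler('xyz',bot.read_state()['tcp_rot']).as_matrix()
def mk(P,c):
    q=proj(E,P);cv2.drawMarker(cr,(int((q[0]-265)*s),int((q[1]-200)*s*.7)),c,cv2.MARKER_CROSS,8,1)
for dx in(-.00425,.00425):
    for dy in(-.00525,.00525):
        mk(p+[dx,dy,.0503],(0,255,0)); mk(p+[dx,dy,.0385-.0602],(255,255,0))
for dy in np.linspace(-.0085,.0085,5): mk(p+[0,dy,-.0597],(0,0,255))
cv2.imwrite('pics/c17b.png',cr)
E
```

```text
(no output)
```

View pics/c17b.png

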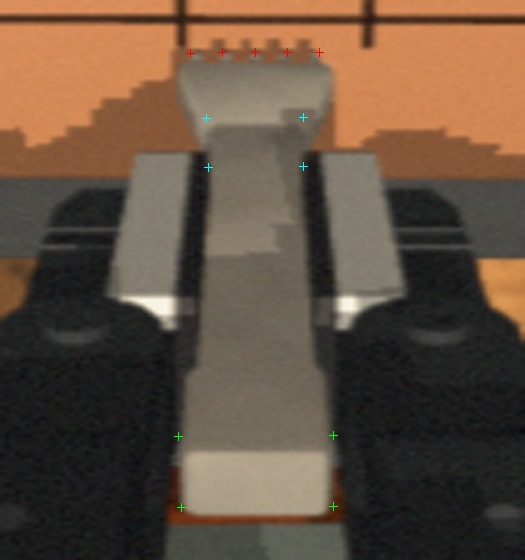

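```bash
python3 - <<'E'
import cv2
im=cv2.imread('pics/w17.png');cv2.imwrite('pics/c17c.png',cv2.resize(im[198:242,292:342],None,fx=14,fy=13,interpolation=cv2.INTER_NEAREST))
im=cv2.imread('pics/s17.png');
E
```

```text
(no output)
```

View pics/c17c.png

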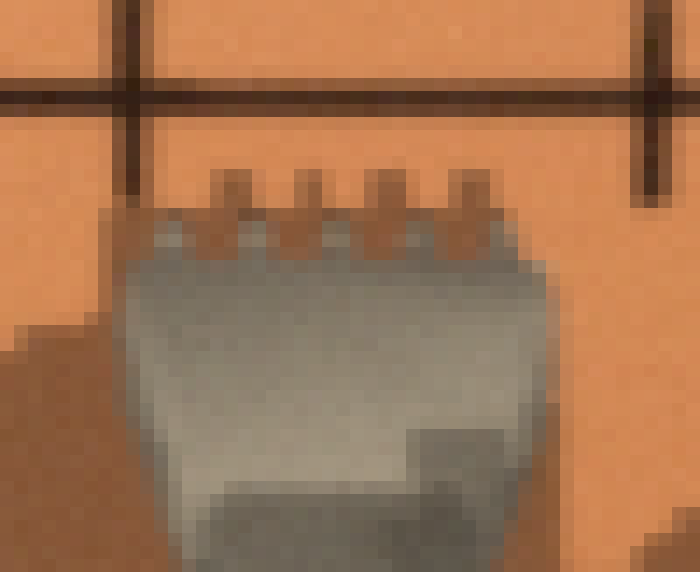

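```bash
python3 - <<'E'
from w import *
E=ext('wrist')
for q in((301.0,204.9),(338.1,205.0),(319.55,204.95)): print(unproj(E,q,.042))
for q in((220+112/4-.4,120+316/3.7-.4),(220+687/4-.4,120+318/3.7-.4)): print('line end',unproj(E,q,.042))
E
python3 go.py .5245 .0232 .112 -0.018
```

```text
[0.52470294 0.03569767 0.042     ]
[0.52431508 0.00982899 0.042     ]
[0.52450902 0.02276404 0.042     ]
line end [0.52507622 0.07293614 0.042     ]
line end [ 0.52345911 -0.02732833  0.042     ]
t 16.875 pos [0.5226 0.0253 0.1158] rpy [-3.1412e+00 -6.0000e-04 -1.2600e-02] shift cm [0.19 0.2  0.38] turn [-0.02 -0.03  0.31] F [-0.1  0.1 -0.4] w 0.104
```

Request:
move_arm(
  steps=[
    [[0.15,0.2,0.4,0,0,0.2,1],[0,0,0.5,0,0,0,1],[0,0,0,0,0,0,1]],
  ],
)

```text
time_s: 17.25
position: [0.5245, 0.023, 0.1067]
tcp_rot: [-3.141, -0.002, -0.017]
ft_force: [-0.0, -0.4, -0.5]
width: 0.104
```

```bash
python3 go.py .5241 .0233 .103 -0.016; python3 - <<'E'
from w import *
E,im=wrist('w18')
p=bot.read_state()['position']
print('tip',proj(E,p+[0,0,-.0597]))
cv2.imwrite('pics/c18.png',cv2.resize(im[185:235,285:350],None,fx=12,fy=12,interpolation=cv2.INTER_NEAREST))
E
python3 go.py .5241 .0233 .103 -0.016
```

```text
t 17.25 pos [0.5245 0.023  0.1067] rpy [-3.1412e+00 -1.6000e-03 -1.6600e-02] shift cm [-0.04 -0.03  0.37] turn [-0.02 -0.09 -0.03] F [-0.  -0.4 -0.5] w 0.104
17.25 [0.52449857 0.02298374 0.10673876] [-3.14120580e+00 -1.60058751e-03 -1.65803368e-02] 0.10353954472785813 [-0.01049324 -0.44783527 -0.50097651]
tip [316.04582354 215.02940701]
t 17.3 pos [0.5246 0.023  0.1069] rpy [-3.1412e+00 -1.9000e-03 -1.6600e-02] shift cm [-0.05 -0.03  0.39] turn [-0.02 -0.11 -0.03] F [ 0.3 -0.3 -0.3] w 0.107
```

View pics/c18.png

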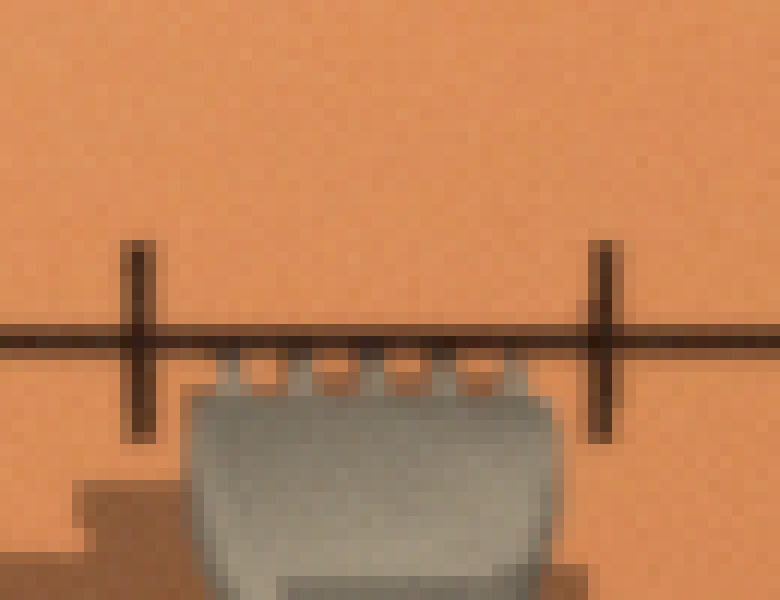

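```bash
python3 - <<'E'
from w import *
st=bot.read_state(); st['position']=np.array([.5245,.023,.1067]); E=ext('wrist',st)
print(unproj(E,(315.3,212.9),.042), unproj(E,(285+372/12-.5,185+347/12-.5),.047))
E
```

```text
[0.52413007 0.02349207 0.042     ] [0.52572045 0.02332834 0.047     ]
```

Request:
move_arm(
  steps=[
    [[-0.05,-0.03,0.25,0,0,0,1],[0,0,0.15,0,0,0,1],[0,0,0,0,0,0,1]],
  ],
)

```text
time_s: 17.68
position: [0.5241, 0.0233, 0.1027]
tcp_rot: [-3.141, -0.002, -0.017]
ft_force: [-1.4, -0.2, -0.7]
width: 0.106
```

```bash
python3 go.py .5241 .0233 .103 -0.016; python3 - <<'E'
from w import *
E,im=wrist('w19')
p=bot.read_state()['position']
print('tip',proj(E,p+[0,0,-.0597]))
cv2.imwrite('pics/c19.png',cv2.resize(im[185:235,285:350],None,fx=12,fy=12,interpolation=cv2.INTER_NEAREST))
E
python3 go.py .5241 .0233 .103 -0.016
```

```text
t 17.675 pos [0.5241 0.0233 0.1027] rpy [-3.1412e+00 -2.0000e-03 -1.6600e-02] shift cm [-0.    0.   -0.03] turn [-0.02 -0.12 -0.03] F [-1.4 -0.2 -0.7] w 0.106
17.675 [0.52413659 0.02330202 0.1027418 ] [-3.14124813e+00 -2.03874807e-03 -1.65738598e-02] 0.10602651285879913 [-1.40010755 -0.20681622 -0.65096547]
tip [316.03346802 215.1636159 ]
t 17.725 pos [0.5241 0.0233 0.1028] rpy [-3.1412e+00 -2.1000e-03 -1.6600e-02] shift cm [-0.   -0.   -0.02] turn [-0.02 -0.12 -0.03] F [ 0.4 -1.2  0.1] w 0.107
```

View pics/c19.png

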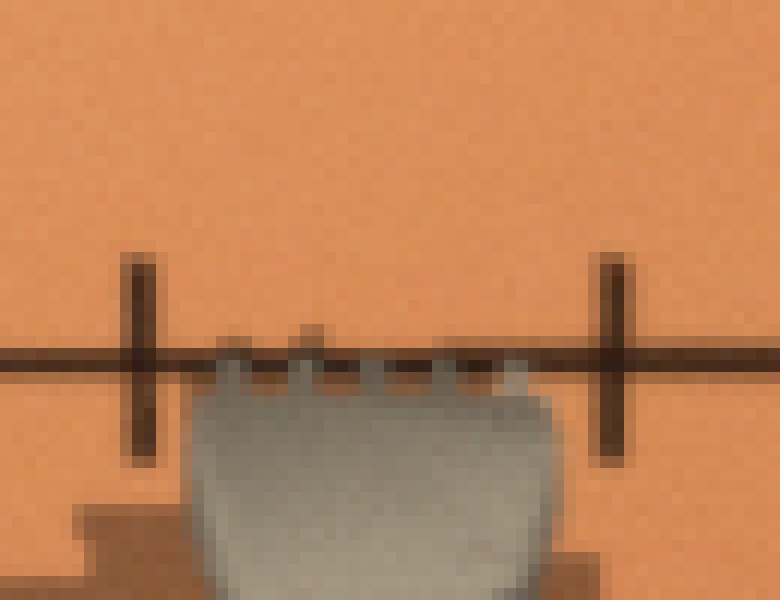

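Request:
move_arm(
  steps=[
    [[-0.05,0,0.15,-0.02,-0.12,0,1],[0,0,0.1,0,0,0,1]],
  ],
)

```text
time_s: 17.98
position: [0.524, 0.0233, 0.1006]
tcp_rot: [3.142, -0.001, -0.017]
ft_force: [-1.3, 0.3, 3.2]
width: 0.103
```

```bash
python3 go.py .5236 .0233 .097 -0.016; python3 - <<'E'
from w import *
E,im=wrist('w20')
cv2.imwrite('pics/c20.png',cv2.resize(im[185:235,285:350],None,fx=12,fy=12,interpolation=cv2.INTER_NEAREST))
E
python3 go.py .5236 .0233 .097 -0.016
```

```text
t 17.975 pos [0.524  0.0233 0.1006] rpy [ 3.1416e+00 -8.0000e-04 -1.6600e-02] shift cm [-0.04  0.    0.36] turn [ 0.   -0.05 -0.04] F [-1.3  0.3  3.2] w 0.103
17.975 [0.52398016 0.0232952  0.10063506] [ 3.14157389e+00 -7.93845809e-04 -1.66164426e-02] 0.10285169226593067 [-1.2654259   0.34680111  3.24961294]
t 18.025 pos [0.5239 0.0233 0.1005] rpy [ 3.1416e+00 -7.0000e-04 -1.6600e-02] shift cm [-0.03  0.    0.35] turn [ 0.   -0.04 -0.03] F [-0.4 -0.7  3.2] w 0.107
```

View pics/c20.png

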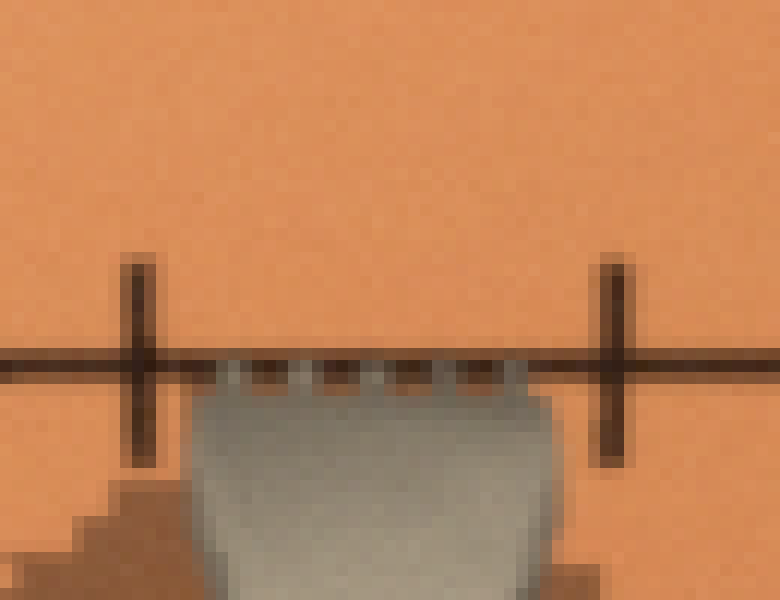

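Teeth are on the line (tips row 362, line 366 in the crop) and centred (374 against tick midpoint 377). I'll press down.

Request:
move_arm(
  steps=[
    [[0,0,0.2,0,0,0,1],[0,0,0.2,0,0,0,1],[0,0,0.1,0,0,0,1]],
  ],
)

```text
time_s: 18.4
position: [0.5241, 0.0233, 0.0961]
tcp_rot: [3.142, -0.001, -0.017]
ft_force: [-1.9, -0.1, 7.7]
width: 0.104
```

```bash
python3 go.py .5238 .0233 .096 -0.016
```

```text
t 18.4 pos [0.5241 0.0233 0.0961] rpy [ 3.1415e+00 -1.2000e-03 -1.6600e-02] shift cm [-0.03  0.    0.01] turn [ 0.   -0.07 -0.03] F [-1.9 -0.1  7.7] w 0.104
```

```bash
python3 - <<'E'
from w import *
E,im=wrist('w21')
cv2.imwrite('pics/c21.png',cv2.resize(im[170:345,250:390],None,fx=4.2,fy=3.4,interpolation=cv2.INTER_NEAREST))
s=cams.snapshot('side')
cv2.imwrite('pics/s21.png',cv2.resize(s[165:265,290:390],None,fx=6,fy=6,interpolation=cv2.INTER_CUBIC))
cv2.imwrite('pics/t21.png',cams.snapshot('top'))
p=bot.read_state()['position'];Es=ext('side');print([proj(Es,p+[0,0,d])for d in(-.06,.05)])
E
python3 go.py .5238 .0233 .096 -0.016
```

```text
18.4 [0.52411981 0.02330494 0.09609334] [ 3.14153333e+00 -1.20794708e-03 -1.65549862e-02] 0.10383958269097157 [-1.85572926 -0.09871013  7.69823014]
[array([336.94816896, 225.28602772]), array([336.7288164 , 188.83831223])]
t 18.55 pos [0.5241 0.0233 0.0961] rpy [ 3.1415e+00 -1.1000e-03 -1.6500e-02] shift cm [-0.03  0.    0.01] turn [ 0.   -0.06 -0.03] F [-1.5  0.1  7.4] w 0.106
```

View pics/c21.png

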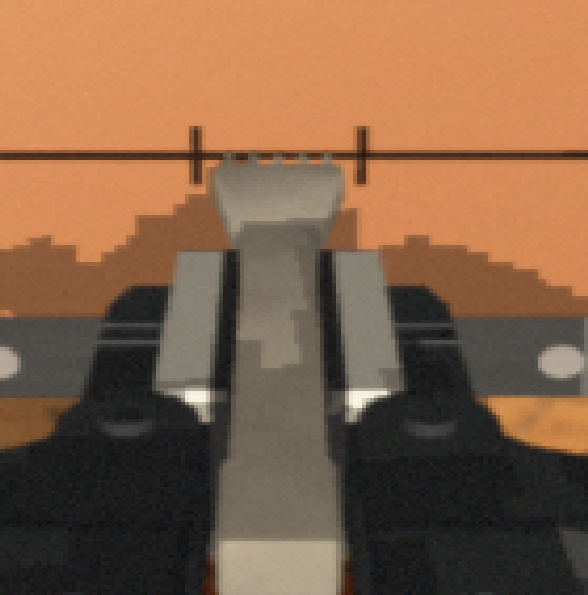

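View pics/s21.png

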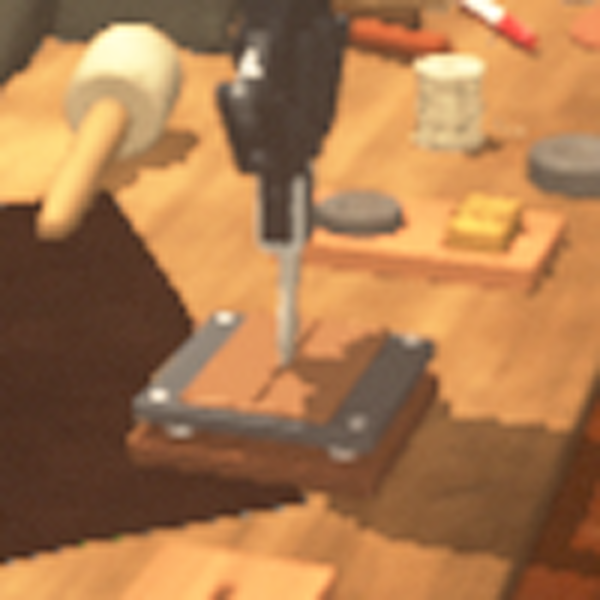

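View pics/t21.png

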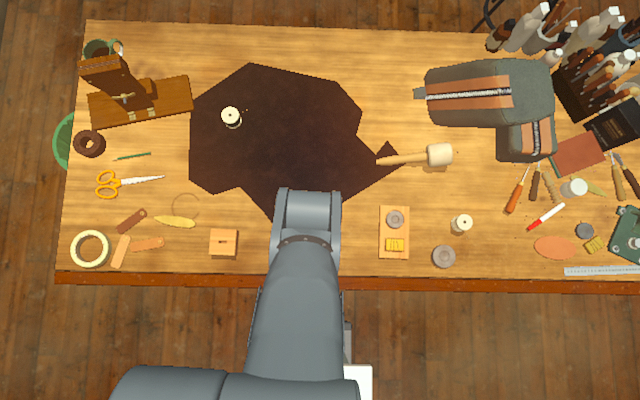

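The teeth are on the line between the ticks and the sink is about 5 mm at 7.5 N, holding steady. The puck is in its recess and nothing else has moved, so I'll hand in.

```bash
python3 -c "
from rig import workorder,bot
print(workorder.sign_off()); s=bot.read_state(); print(s['time_s'],s['position'],s['ft_force'])"
```

```text
the job is handed in; nothing more can be done
None
the job is handed in; nothing more can be done
```

The job is done and was handed in at about 18.6 s of the 54 s allowed. `sign_off` gives no verdict, and I couldn't read the robot's state after it.

- **Anvil:** I put the smaller puck, the one that lay on the leather, flat in its round recess and let go. A close wrist crop shows it inside the rim and level. My first grip on it was about 6 mm too high, so I opened the gripper and gripped again before lifting.
- **Iron:** I drew it out of the stand with a 90 N grip, set its teeth on the stitch line and pressed. In the last close-up, taken at first contact, the row was about 0.2 mm off the line and about 0.2 mm off the middle of the ticks. A wrist picture after pressing still showed the teeth on the line between the ticks.
- **Press:** The last reading was 7.4 to 7.7 N, which means the pad has sunk about 5 mm of its 12 mm. It held steady over about 0.15 s.
- **Other things:** The final top picture shows the wax, mallet, spool and folder where they were.

One check disagreed: the wrist picture puts the iron's lean at about 1°, while the coarser side picture suggested 2 to 3.5°. I judged it upright and did not correct it.

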